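Find the full polish canister by heft

TASK

One of the three identical white canisters on the honeycomb shelf still has its full cake of polish in it, and only its weight tells which. Heft them one at a time from the robot's left to its right, lifting each a few centimetres clear and setting it (not dropping it) back upright where it stood before taking the next; then finish while holding the heaviest one up, upright and still, at least 10 cm clear of the shelf, with the other two standing in their places. If the last one hefted proves the heaviest it can simply be held up; leave the bottle, brushes and scraper where they are.

Things in the scene. Friction and masses are not known exactly. Their poses are not given: they have to be found in the camera images.
- panel: black plastic shelf panel of open honeycomb cells, 400 mm deep (its x) by 660 mm wide (its y), fixed, level; origin at the centre of its underside on the bench, its top surface 60 mm higher; x points away from the robot, y to the robot's left, turned by up to 0.15 rad. The canisters stand in a row across its width, about 145 mm apart
- can_1_mid (a point): left canister of the row (largest y), round white plastic canister with a ribbed twist cap, closed: body 64 mm in diameter and 62 mm high, cap 62 mm in diameter on top of it, 80 mm high in all, opaque; the three look the same but weigh about 95 g, 155 g and 360 g, in a different order each time. The point is its centre, 40 mm above its underside; z is up along the canister. Hard plastic: a firm grip on the body does no harm.
- can_2_mid (a point): middle canister of the row, the same in size and look as the left one; the point is its centre, 40 mm above its underside
- can_3_mid (a point): right canister of the row (smallest y), the same in size and look as the left one; the point is its centre, 40 mm above its underside
- spray: empty clear plastic spray bottle with a black trigger head, 80 mm in diameter, 229 mm high, standing near the far left corner of the panel; origin at the centre of its underside; to be left alone
- detail_brush: red detailing brush with a grey tuft, 205 mm long, 26 mm wide, 22 mm high, lying across the front of the panel (left or right half); origin under it, about the middle; to be left alone
- scraper: steel scraper, 177 mm long, blade 58 mm wide, 12 mm high, lying across the front of the panel (the other half); origin under it, about the middle; to be left alone
- tyre_brush: yellow tyre tread brush, 150 mm long, 56 mm wide, 80 mm high with its arched handle, standing on its bristles at the back of the panel; origin under its centre; to be left alone
Things that resemble listed ones, but are neither listed nor needed, are in the scene too. What is shaped like the part that bears can_2_mid but pink is not meant.

How it is judged:
By the outcome, as a careful person would: the job done as asked, in the order asked, and still so for the second after the job is handed in, while the arm keeps its last pose, push and grip.
It also fails if it takes over 64 s, if anything falls off the work surface, if the arm or the gripper's body presses on something with over 40 N, if the wrist force passes 120 N, or if a joint passes its speed limit or range.

ROBOT

A 6-joint arm with a two-finger parallel gripper is mounted at the origin on the work surface. World frame = base frame: x ahead of the robot, y to its left, z up, the work surface at z = 0. Lengths are in m, angles in degrees, forces in N, time in s.
With the tool pointing down it reaches from about 0.325 to 0.85 m from the base axis. Payload 15.5 kg.
Tool frame: the origin (TCP) lies midway between the tips of the shut fingers; the grasp point (between the pads) lies 19 mm behind it; z points along the fingers, y is the line along which they close (so a half turn about z gives the same grasp; the last joint's range is limited). The gripper opens to 91 mm and grips with 3 to 60 N. Pads are 32 mm wide; open, the fingers measure 118 mm over their backs; the gripper's body (76 mm by 178 mm) begins 60 mm behind the grasp point.
Start: joints at [-81.389, 28.281, 77.091, -0, 74.628, -5.472], TCP at [0.152, -0.606, 0.214] pointing down, gripper open.
Joint ranges: [-166.48, 166.48], [-47.26, 123.95], [12.59, 153.08], [-70.14, 250.14], [6.76, 159.57], [-176.63, 176.63]. Speed limits (degrees/s): [108.29, 108.29, 147.25, 172.46, 172.46, 172.46].

INTERFACE

Orientations are given as a 3x3 rotation matrix whose columns are the frame's x, y, z axes.
In Python, from bench import ctrl gives the robot as it stands. The module is installed in compiled form; this text tells all that it offers. Calls block until the motion is done:
- ctrl.goto(position, orientation): joint-space move of the TCP to a pose.
- ctrl.move_l(position, vel=0.15, ori=None, contact_N=None): straight line of the TCP; ori=None keeps the orientation; vel is the mean speed in m/s. With contact_N (N) it stops when the force on the tool has changed by that much, and returns True; else False.
- ctrl.movej(angles): joint-space move.
- ctrl.command_gripper(opening): opening from 0.0 (shut) to 1.0 (fully open); the grip force is fixed at half the most; returns when the fingers have stopped.
- ctrl.sleep(seconds).
- ctrl.ik(position, orientation): joint angles nearest the present ones, or None.
- ctrl.read_camera(name): name is "scene" or "top" or "wrist"; returns the picture (480x640x3 uint8, blue, green, red); there is no depth.
- ctrl.camera_params(name): a dict with "fx", "fy", "cx", "cy" (pixels), "D" ([k1, k2, p1, p2, k3] as OpenCV has them; the pictures are not rectified), "pose" (4x4, takes a point from camera to world coordinates); the wrist camera has in their place "T_tool_cam" (4x4, takes a point from camera to tool coordinates, whose origin is the TCP and whose axes are the flange's). Camera axes: x right, y up, looking along -z (the intrinsics and any distortion apply to the point x, -y, -z); pixel columns grow to the right and rows downward; lengths in m; the calibration is good to about 2 mm. A picture is of the moment at which its call begins: read the wrist's pose just before it. camera_params takes no time and is no camera call.
A pose or a line that the arm cannot do raises ctrl.MotionError and nothing moves.
- ctrl.sign_off(): hands the job in; it is judged then, once.
Readings, each from a call of its own:
- ctrl.current_t(): time.
- ctrl.current_q(): joint angles.
- ctrl.current_dq(): joint speeds.
- ctrl.current_effort(): joint torques, N m.
- ctrl.current_tool_pos(): TCP position.
- ctrl.current_eef_rot(): TCP orientation.
- ctrl.current_contact_force(): force on the tool from outside, world axes, zero at the start.
- ctrl.current_wrist_torque(): the same for the moment, N m.
- ctrl.current_grip_width(): opening from 0.0 (shut) to 1.0 (fully open).
- ctrl.current_grasp_force(): force on a finger pad.
Only numpy, scipy, OpenCV 4.12 (cv2) and the standard library are available. Lean on these libraries where they do the work, as an engineer would, in place of code of your own. Each camera call takes 0.05 s, during which the arm holds its last target. There are 200 camera calls.

## Working session

There is one attempt and no reset: what is moved stays moved. The work goes in short steps, each a Python script; the robot and the scene stay as the last script left them, time stands still between calls to the robot, and variables do not carry over. Pictures are saved under pics/ and viewed, at most 10 in all, crops included, and the job is handed in when it is done.

```bash
mkdir -p pics
python3 - <<'E'
from bench import ctrl
import cv2, numpy as np
for n in("scene","top"):
    cv2.imwrite(f"pics/{n}0.png",ctrl.read_camera(n)); p=ctrl.camera_params(n); print(n,{k:np.round(v,4).tolist() for k,v in p.items()})
print(ctrl.current_t(),ctrl.camera_params("wrist"),ctrl.current_eef_rot())
E
```

```text
scene {'fx': 610.5517, 'fy': 610.5517, 'cx': 317.0278, 'cy': 248.354, 'D': [-0.1201, 0.0, 0.0, 0.0, 0.0], 'pose': [[-0.252, -0.7315, 0.6336, 1.2427], [0.9677, -0.1821, 0.1745, 0.3569], [-0.0123, 0.6571, 0.7537, 0.9717], [0.0, 0.0, 0.0, 1.0]]}
top {'fx': 508.9758, 'fy': 508.9758, 'cx': 327.5338, 'cy': 236.5335, 'D': [-0.1115, 0.0, 0.0, 0.0, 0.0], 'pose': [[0.0087, 0.9821, -0.1881, 0.3147], [-0.9999, 0.0064, -0.0132, 0.1268], [-0.0117, 0.1882, 0.9821, 1.1141], [0.0, 0.0, 0.0, 1.0]]}
0.1 {'fx': 336.73855449648113, 'fy': 336.73855449648113, 'cx': 320.0987068778584, 'cy': 239.1882559532376, 'D': array([-0.03847853,  0.        ,  0.        ,  0.        ,  0.        ]), 'T_tool_cam': array([[ 1.01550781e-03,  9.57524466e-01,  2.88350247e-01,
         8.12779137e-02],
       [ 9.99999400e-01, -1.09096899e-03,  1.00996298e-04,
        -3.15395625e-04],
       [ 4.11287605e-04,  2.88349971e-01, -9.57525000e-01,
        -1.72047344e-01],
       [ 0.00000000e+00,  0.00000000e+00,  0.00000000e+00,
         1.00000000e+00]])} [[ 9.69924762e-01  2.43404854e-01 -1.81076686e-04]
 [ 2.43404902e-01 -9.69924112e-01  1.12760145e-03]
 [ 9.88330233e-05 -1.13776352e-03 -9.99999348e-01]]
```

View pics/top0.png

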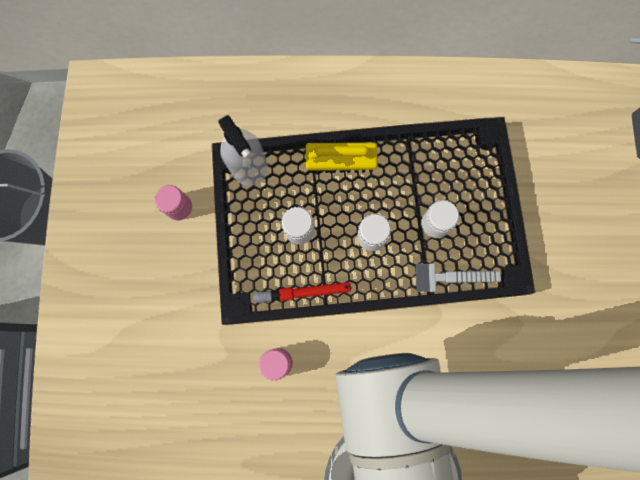

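View pics/scene0.png

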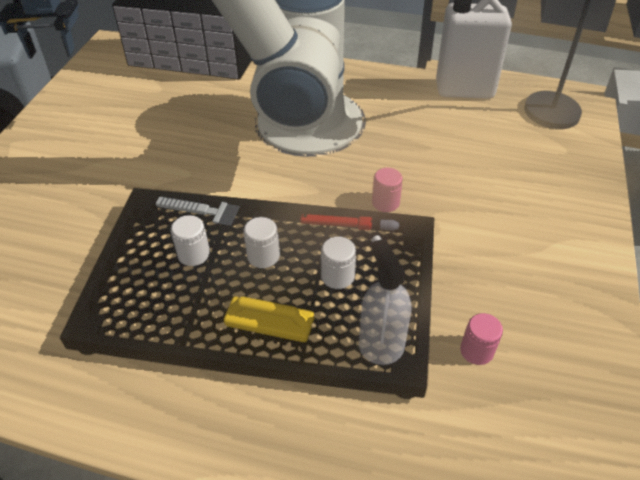

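The wanted canisters are the white ones in the top view, at about (297,223), (375,230) and (442,217). The pink ones at (173,201) and (276,363) are decoys. The spray bottle is at (242,150), near can 1.

```bash
cat > fit.py <<'E'
import cv2, numpy as np
from scipy.optimize import minimize
from bench import ctrl
a=np.linspace(0,2*np.pi,60)
def proj(P,c):
    X=(np.asarray(P)-c["pose"][:3,3])@c["pose"][:3,:3]*[1,-1,-1]
    K=np.array([[c["fx"],0,c["cx"]],[0,c["fy"],c["cy"]],[0,0,1]])
    return cv2.projectPoints(X,np.zeros(3),np.zeros(3),K,np.array(c["D"]))[0][:,0]
def hull(x,y,c):
    P=[(x+r*np.cos(t),y+r*np.sin(t),z) for z,r in((.06,.032),(.122,.032),(.14,.031)) for t in a]
    return cv2.convexHull(proj(P,c).astype(np.float32))
E
python3 - <<'E'
from fit import *
seeds={"top":[(297,223),(375,230),(442,217)],"scene":[(338,262),(262,242),(190,240)]}
cam={n:(cv2.imread(f"pics/{n}0.png"),ctrl.camera_params(n)) for n in seeds}
blobs={}
for n,(im,c) in cam.items():
    hsv=cv2.cvtColor(im,cv2.COLOR_BGR2HSV)
    m=((hsv[...,2]>105)&(hsv[...,1]<45)).astype(np.uint8)
    m=cv2.morphologyEx(m,cv2.MORPH_OPEN,np.ones((3,3)))
    N,L,S,C=cv2.connectedComponentsWithStats(m)
    blobs[n]=[(C[L[v,u]],S[L[v,u],4],S[L[v,u],:4]) for u,v in seeds[n]]
def cen(h):
    M=cv2.moments(h); return np.array([M["m10"],M["m01"]])/M["m00"],M["m00"]
vis={n:im.copy() for n,(im,_) in cam.items()}
for i in range(3):
    out=[]
    for sel in(("top",),("scene",),("top","scene")):
        f=lambda p:sum(np.sum((cen(hull(*p,cam[n][1]))[0]-blobs[n][i][0])**2) for n in sel)
        r=minimize(f,[.5,.1],method="Nelder-Mead"); out.append(np.round([*r.x,r.fun],4))
    print(i+1,*out,[(n,blobs[n][i][1],cen(hull(*r.x,cam[n][1]))[1]) for n in cam])
    for n in cam: cv2.polylines(vis[n],[hull(*r.x,cam[n][1]).astype(int)],True,(0,255,0),1)
A=cv2.resize(vis["top"][170:310,210:530],None,fx=2.4,fy=2.0); B=cv2.resize(vis["scene"][190:310,150:390],(A.shape[1],300))
cv2.imwrite("pics/fit.png",np.vstack([A,B]))
# spray foot and row check
E
```

```text
1 [0.5315 0.2014 0.    ] [0.5323 0.2019 0.    ] [0.5319 0.2016 0.0924] [('top', np.int32(965), 1004.9973333838861), ('scene', np.int32(1549), 1639.5717526737135)]
2 [0.5183 0.0479 0.    ] [0.5192 0.0481 0.    ] [0.5187 0.0479 0.0883] [('top', np.int32(974), 1003.1984448209405), ('scene', np.int32(1516), 1561.7162426209543)]
3 [ 5.475e-01 -8.810e-02  1.000e-04] [ 5.475e-01 -8.810e-02  3.000e-04] [ 0.5475 -0.0881  0.0018] [('top', np.int32(1071), 1087.355556107359), ('scene', np.int32(1495), 1557.8898050151765)]
```

View pics/fit.png

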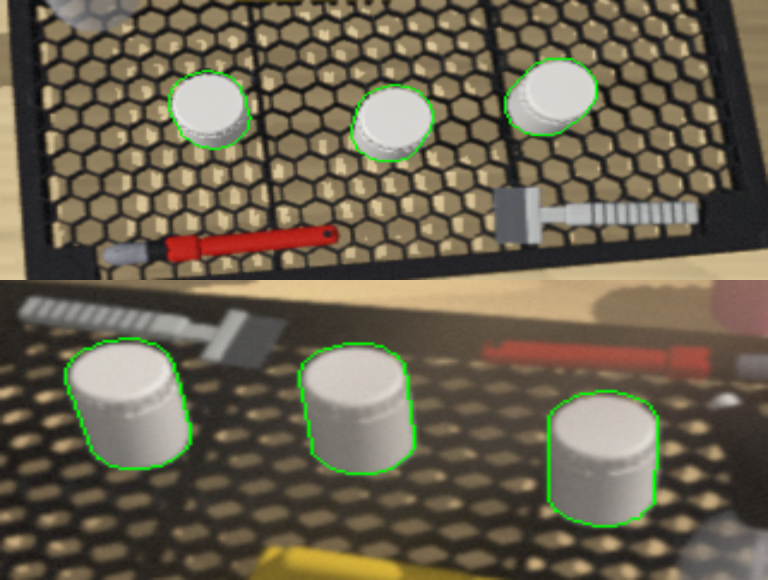

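Both views agree to about 1 mm, and the outlines lie on the three white cans. I'll heft can 1 first, with the fingers closing across y and the camera side towards the robot, away from the spray bottle.

```bash
cat > heft.py <<'E'
from fit import *
R=np.array([[-1,0,0],[0,1,0],[0,0,-1.]])
CAN={1:(.5319,.2016),2:(.5187,.0479),3:(.5475,-.0881)}
Z=.075
def fz():
    ctrl.sleep(.4); v=[]
    for _ in range(10): v.append(ctrl.current_contact_force()[2]); ctrl.sleep(.02)
    return np.mean(v)
def pick(k,first=False):
    x,y=CAN[k]
    if first: ctrl.goto([x,y,.22],R)
    else: ctrl.move_l([x,y,.22],.15)
    hit=ctrl.move_l([x,y,Z],.10,contact_N=8)
    print("down",hit,ctrl.current_tool_pos()); assert not hit
    f0=fz(); ctrl.command_gripper(0)
    print("grip",ctrl.current_grip_width()*.091,ctrl.current_grasp_force())
    ctrl.move_l([x,y,Z+.05],.06); f1=fz()
    print("can",k,"grams",(f0-f1)/9.81*1000,"t",ctrl.current_t())
def place(k):
    x,y=CAN[k]
    ctrl.move_l([x,y,Z+.006],.06)
    hit=ctrl.move_l([x,y,Z-.001],.015,contact_N=3); print("set",hit,ctrl.current_tool_pos()[2])
    ctrl.command_gripper(1); ctrl.move_l([x,y,.22],.12); print("t",ctrl.current_t())
E
python3 - <<'E'
from heft import *
pick(1,True)
cv2.imwrite("pics/h1.png",ctrl.read_camera("scene"))
E
```

```text
down False [0.53224252 0.20168031 0.07550466]
grip 0.06412757145946743 29.99988720752299
can 1 grams 100.78578634868215 t 7.475
```

View pics/h1.png

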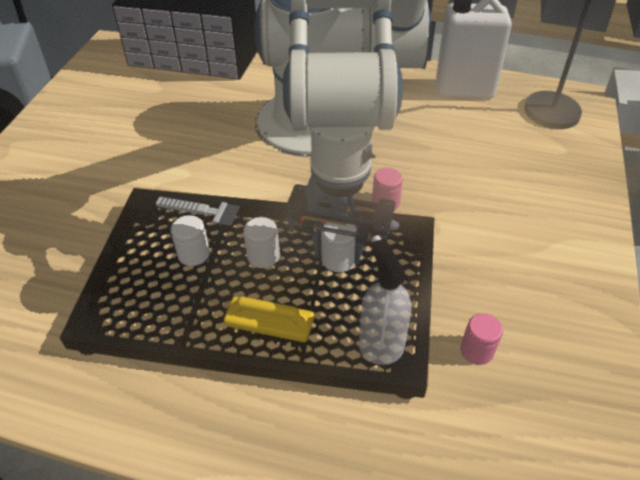

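The picture shows can 1 held upright and clear of the shelf at about (340,245), with nothing else disturbed. It reads about 101 g, so it is the light one. I'll set it back and heft can 2.

Run:
```python
from heft import *
place(1)
cv2.imwrite("pics/p1.png",ctrl.read_camera("scene"))
pick(2)
```

```text
set True 0.07496167463643882
t 10.7917
down False [0.51900057 0.04789223 0.07544529]
grip 0.06214733079948577 29.999968954653013
can 2 grams 186.25186915832953 t 16.2833
```

View pics/p1.png

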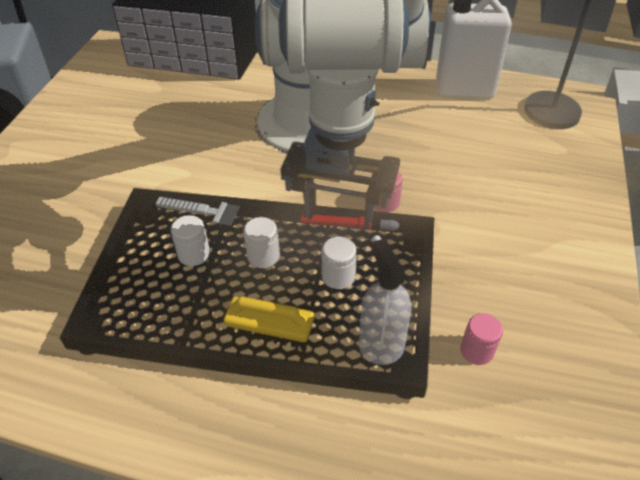

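Can 1 stands back in place at (338,262). Can 2 reads 186 g with a 62 mm grip, so I'll check that hold and weigh it again.

Run:
```python
from heft import *
print(ctrl.current_contact_force(),ctrl.current_wrist_torque(),ctrl.current_grip_width()*.091,fz())
im=ctrl.read_camera("scene")
cv2.imwrite("pics/h2.png",cv2.resize(im[130:310,150:420],(800,533)))
```

```text
[-0.56467887 -0.00669096 -0.92897914] [ 0.09611156 -0.15180158  0.01617843] 0.06224608958710747 -1.6980803790431367
```

View pics/h2.png

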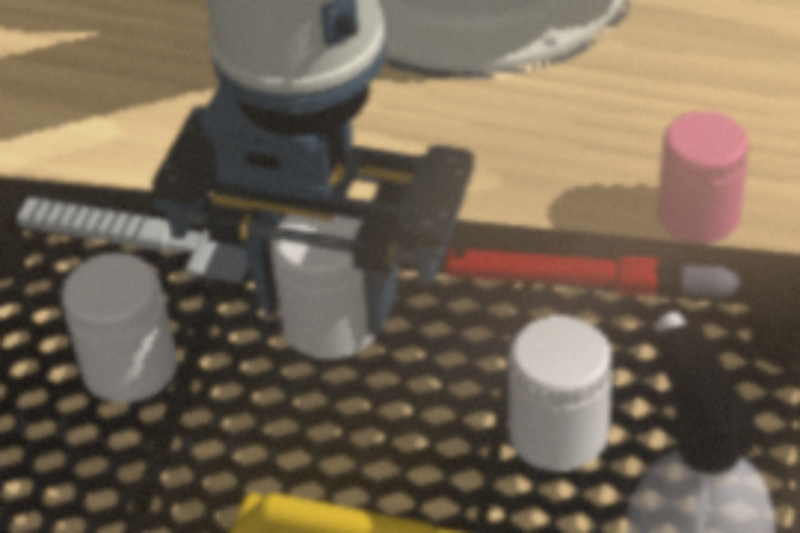

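Can 2 is held straight at crop (325,290) and clear of the shelf. The repeat reading of 173 g fits the 155 g canister, given the sensor noise. Next I'll set it back and heft can 3.

Run:
```python
from heft import *
place(2); pick(3); print(fz())
im=ctrl.read_camera("scene")
cv2.imwrite("pics/h3.png",im)
```

```text
set True 0.07487505924059468
t 20.2
down False [ 0.54783721 -0.08817662  0.07551109]
grip 0.06340352707362808 29.99980947934091
can 3 grams 316.37305445050754 t 25.525
-3.338477849002372
```

View pics/h3.png

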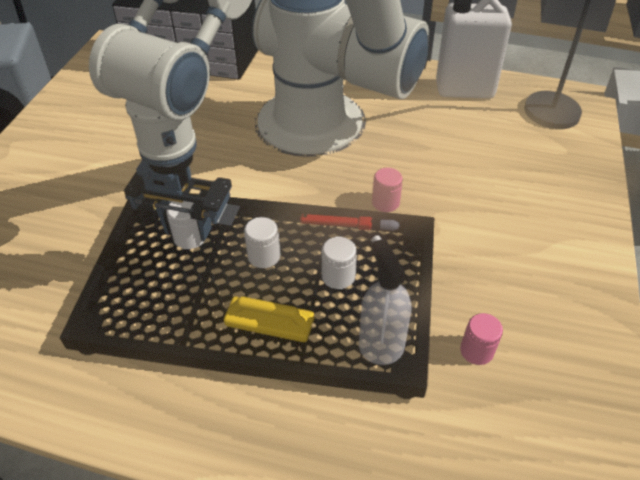

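Can 3 reads about 316–340 g, so it is the heaviest. Cans 1 and 2 stand at (338,262) and (262,242), as before. I'll raise can 3 to about 14 cm clear, let it settle and check before handing in.

Run:
```python
from heft import *
x,y=CAN[3]
ctrl.move_l([x,y,Z+.14],.08); print(fz(),ctrl.current_tool_pos(),ctrl.current_grasp_force(),np.round(ctrl.current_eef_rot(),3)[2])
ctrl.sleep(.8); cv2.imwrite("pics/end.png",ctrl.read_camera("scene")); print(ctrl.current_t(),np.abs(ctrl.current_dq()).max())
```

```text
-3.502738615642168 [ 0.54749803 -0.08810819  0.2149913 ] 29.999347496777773 [ 0.001 -0.    -1.   ]
28.8333 0.09085234508500481
```

View pics/end.png

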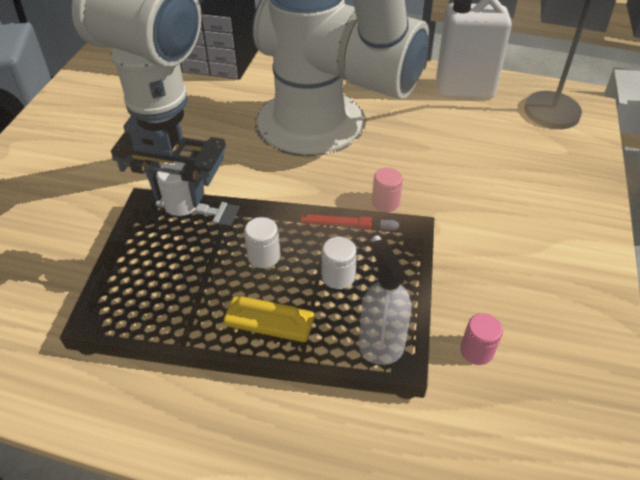

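Can 3 is held up, upright, at (178,190), and everything else is in its place.

```bash
python3 -c "
from bench import ctrl
print(ctrl.sign_off())"
```

```text
the job is handed in; nothing more can be done
None
```

I handed the job in at about 29 s: the right canister proved heaviest (about 316–357 g, against roughly 101 g left and 180 g middle) and is held upright about 14 cm clear of the shelf, with the other two back in their places.

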